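# Isolate the jade stall's supply

### The arm

A 6-joint arm with a two-finger parallel gripper is mounted at the origin on the work surface. World frame = base frame: x ahead of the robot, y to its left, z up, the work surface at z = 0. Lengths are in m, angles in rad, forces in N, time in s.
With the tool pointing down it reaches from about 0.275 to 0.775 m from the base axis. Payload 14.6 kg.
Tool frame: the origin (TCP) lies between the finger pads; the fingertips stand 11 mm ahead of it and the grasp point (between the pads) lies 8 mm behind it (r.tip_extent is the distance from the TCP to the fingertips, in m); z points along the fingers, y is the direction in which the jaws open and shut (so a half turn about z gives the same grasp; the last joint's range is limited). The gripper opens to 85 mm and grips with 20 to 120 N. Pads are 22 mm wide; open, the fingers measure 114 mm over their backs; the gripper's body (76 mm by 85 mm) begins 54 mm behind the grasp point. The pads swing forward as they close: fully open they stand 13 mm farther back than shut.
Start: joints at [0.952, 0.263, -0.048, 1.259, 0, 1.415], TCP at [0.235, 0.47, 0.242] pointing down, gripper open.
Joint ranges: [-2.65, 2.65], [-0.89, 1.7], [-1.18, 1.37], [-2.13, 2.11], [-1.35, 1.29], [-3.14, 3.14]. Speed limits (rad/s): [1.89, 1.89, 2.57, 2.79, 3.14, 3.14].

### API

Orientations are given as a rotation vector (axis times angle).
In Python, from workcell import telemetry, camera, r gives the robot as it stands.
- The arm moves only by the shell command python3 -m crank 'ROWS' [FORCE]. ROWS is JSON, a list of rows, each an object of numbers: "dx", "dy", "dz": the shift along the tool's x, y, z in m; "rx", "ry", "rz": the turn, a rotation vector about the tool's x, y, z in rad; "hand": the closure, from 0 (fully open) to 1 (shut). In form: [{"dx": .., "dy": .., "dz": .., "rx": .., "ry": .., "rz": .., "hand": ..}, ...]. A call has 1 to 10 rows; each row shifts and turns the pose as measured when the row begins, along the tool's axes as they then stand; what a row does not reach is not made up. A row lasts 1/8 s, in which the tool goes at most 62.5 mm and 10.7 degrees, less where a joint would pass 70% of its speed; a pose out of reach is approached as far as the arm can. A call with a gripper value outside its range is refused whole. The fingers move at their own pace and stop on an object; FORCE is the grip in N (left out, the last holds). Time passes only in rows, so rows that do not move let the fingers close. It gives the time, the measured TCP pose, the force and the opening at its end, in the units of the state.
- telemetry.get_state(): the state, without advancing time (a new reading comes with each control period).
- camera(name): name is "scene" or "top" or "wrist"; returns a dict with "color" (480x640x3 uint8, red, green, blue), "depth" (480x640 float32, m along the optical axis (not along the pixel's ray), 0 where there is no reading), "K" (3x3 intrinsics, pixels), "R" (3x3) and "t" (3): a world point X has camera coordinates R X + t; the wrist camera has in their place "hand_eye" (4x4, takes a point from camera to tool coordinates, whose origin is the TCP and whose axes are the flange's). Camera axes: x right, y down, z forward; pixel columns grow to the right and rows downward; lengths in m; the calibration is good to about 2 mm. A picture is of the moment at which its call begins: read the wrist's pose just before it.
- r.close_job(): hands the job in, once; it reports no verdict.
The state is a dict: "time_s": time; "q": joint angles; "dq": joint speeds; "effort": joint torques, N m; "tcp_pos": TCP position; "eef_rot": TCP orientation; "contact_force": force on the tool from outside, world axes, zero at the start; "moment": the same for the moment, N m; "opening": opening from 0.0 (shut) to 1.0 (fully open).
Only numpy, scipy, OpenCV 4.12 (cv2) and the standard library are available. Lean on these libraries where they do the work, as an engineer would, in place of code of your own. Each camera call takes 0.05 s, during which the arm holds its last target. There are 200 camera calls.

### The job

Closing time at the jade stall: switch off its supply at the isolator, the larger grey box with the bar-shaped handle, by turning the handle counter-clockwise (seen from above) fully to its off stop. Then swing the isolator's steel lockout hasp fully out past the edge of the box, so that the padlock can go on, and leave both there. Do not touch the smaller dimmer box with the round knob.

Things in the scene. Friction and masses are not known exactly. Their poses are not given: they have to be found in the camera images.
- isolator: Grey isolator box screwed flat to the counter, 130 (x) x 200 (y) x 70 mm high, with a conduit elbow on its +x side. Origin: centre of its underside, on the counter; z up. On its top are the black bar handle, whose upright turning axis is at x 0, y +40 mm, and the steel lockout hasp, whose upright pivot is at x +45, y -75 mm (box frame).
- isolator_handle (a joint): Turn of the isolator's handle, rad: 0 = on stop, grows counter-clockwise from above, 1.31 = off stop; starts under 0.2, stays where left (resists with 0.12 N m). Its grip is a black upright bar 70 mm long, 16 mm thick, 86 to 120 mm above the counter, centred on the axis above a disc 60 mm across; at 0 the bar lies along the box's x.
- hasp (a joint): Swing of the flat steel hasp about its pivot, rad: 0 = tucked in, pointing along the box's -x; grows counter-clockwise from above; 1.571 = stop, fully out, along the box's -y. Starts under 0.25, stays where left (0.06 N m). Its padlock eye is 84 mm from the pivot; a round upright post to move it by, 14 mm in diameter, is 62 mm from the pivot, 77 to 117 mm above the counter (arm below it).
- dimmer: Bystander, not to be touched: smaller grey dimmer box screwed to the counter, 120 (x) x 100 (y) x 55 mm high, with one round black knob 50 mm across in the middle, top 84 mm above the counter. Origin: centre of its underside.

How it is judged:
On the way, in this order (a step that is already met when the one before it is completed fails the run):
1. the isolator handle is turned to off while the hasp is still in (value of joint isolator_handle above 1.13 rad and value of joint hasp below 0.6 rad), for 0.2 s.
2. the hasp is swung out, with the handle still at off (value of joint hasp above 1.3 rad and value of joint isolator_handle above 1.13 rad), for 0.2 s.
At the end, for the whole second after the job is handed in: The isolator handle rests within 0.18 rad (10 degrees) of its off stop (joint above 1.13) and the hasp rests within 0.27 rad (15 degrees) of its fully-out stop (joint above 1.30) (all of step 2 and velocity of joint isolator_handle between -0.1 and 0.1 rad/s and velocity of joint hasp between -0.1 and 0.1 rad/s); the robot touches nothing.
It fails at once if the robot touches the dimmer box or its knob (contact force between dimmer and the fingers above 1 N or contact force between dimmer and the arm above 1 N).
It also fails if it takes over 45 s, if anything falls off the work surface, if the arm or the gripper's body presses on something with over 40 N, if the wrist force passes 120 N, or if a joint passes its speed limit or range.

## Working session

There is one attempt and no reset: what is moved stays moved. The work goes in short steps, Python scripts to look and compute and a shell command to move; the robot and the scene stay as the last step left them, time stands still between calls to the robot, and variables do not carry over. Pictures are saved under pics/ and viewed, about 8 in all and at most 12, crops included, and the job is handed in when it is done.

```bash
mkdir -p pics; python3 - <<'E'
from workcell import telemetry,camera,r
import cv2,numpy as np
s=telemetry.get_state();print(s)
for n in("top","scene"):
    c=camera(n);cv2.imwrite(f"pics/{n}0.png",c["color"][:,:,::-1]);np.savez(f"{n}0.npz",**c);print(n,c["K"],c["R"],c["t"])
E
```

```text
{'time_s': 0.0, 'q': array([ 9.51710787e-01,  2.63527483e-01, -4.89140319e-02,  1.25940623e+00,
       -1.98544713e-06,  1.41551881e+00]), 'dq': array([-0.00063667,  0.00012419, -0.00026298,  0.00072388,  0.000823  ,
        0.00043284]), 'effort': array([ 3.16492942e-04, -6.37612009e+01,  3.84567869e+01,  1.36762310e-02,
       -3.12714565e-05,  4.63220971e-06]), 'tcp_pos': array([0.23470733, 0.46932915, 0.24183114]), 'eef_rot': array([-7.21944413e-01, -3.05710903e+00,  1.53030001e-03]), 'contact_force': array([-0.19489172,  0.83679445, -0.45457453]), 'moment': array([0.00567707, 0.02832298, 0.0734224 ]), 'opening': 1.0019065213849194}
top [[572.74359075   0.         315.84743843]
 [  0.         572.74359075 240.79049736]
 [  0.           0.           1.        ]] [[ 0.02653542 -0.99950313  0.01701079]
 [-0.99772996 -0.02753428 -0.06145554]
 [ 0.06189338 -0.01534143 -0.99796485]] [-0.03632529  0.52047729  1.07397787]
scene [[607.19912769   0.         314.30430649]
 [  0.         607.19912769 237.98640653]
 [  0.           0.           1.        ]] [[ 6.13378976e-01  7.89788685e-01 -2.53673660e-04]
 [ 5.94184379e-01 -4.61677017e-01 -6.58634387e-01]
 [-5.20299102e-01  4.03841757e-01 -7.52463076e-01]] [-0.30979956 -0.25814279  1.1891701 ]
```

View pics/top0.png

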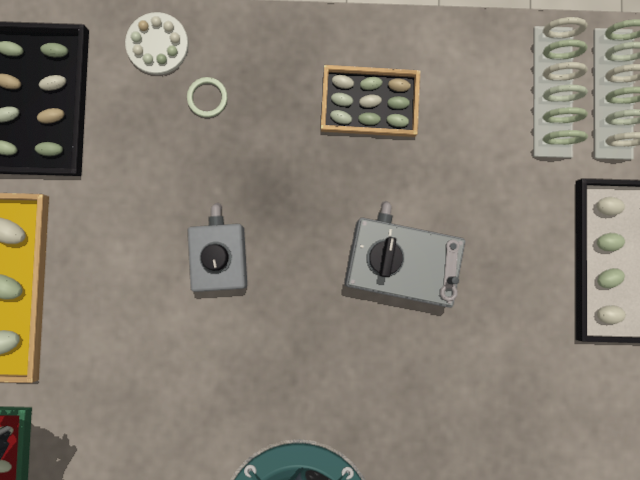

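View pics/scene0.png

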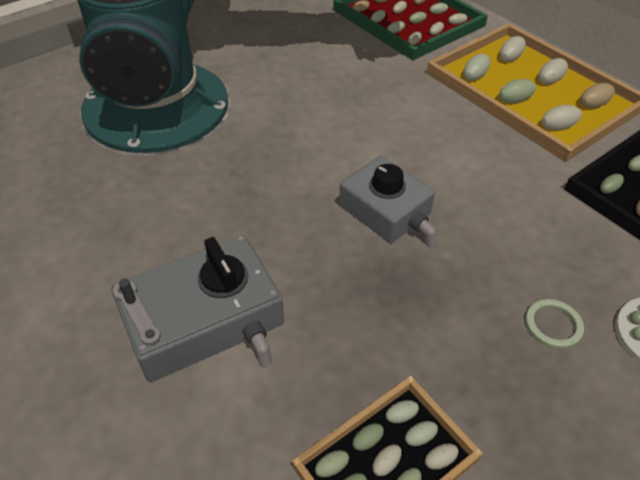

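The top view shows the isolator around (405,265), with the handle at (386,259), the hasp pivot at (453,247) and the hasp post at about (454,281). The dimmer is at (216,260). The scene view agrees. Next I'll measure these points.

```bash
cat > h.py <<'E'
import numpy as np,cv2
def ray(c,u,v,z):
    o=-c["R"].T@c["t"]; d=c["R"].T@np.linalg.inv(c["K"])@[u,v,1]; return o+d*(z-o[2])/d[2]
def cloud(c):
    v,u=np.mgrid[0:480,0:640]; p=np.stack([u,v,np.ones_like(u)],-1)@np.linalg.inv(c["K"]).T*c["depth"][...,None]
    return (p-c["t"])@c["R"]
E
python3 - <<'E'
from h import *
T=dict(np.load("top0.npz"));S=dict(np.load("scene0.npz"))
for n,c,win in(("top",T,(335,475,205,320)),("scene",S,(100,300,220,390))):
    P=cloud(c);W=np.zeros((480,640),bool);W[win[2]:win[3],win[0]:win[1]]=1
    m=W&(P[...,2]>.06)&(c["depth"]>0)
    # box top + disc + hasp
    pts=P[m&(P[...,2]<.09)][:,:2].astype(np.float32)
    k=cv2.minAreaRect(pts);print(n,"rect",k, "z med",np.median(P[m][:,2]))
    ctr=np.array(k[0]); 
    (w,h),a=k[1],k[2]; a=a if w<h else a-90   # x axis = short side
    a=np.deg2rad((a+90)%180-90); print("yaw",np.rad2deg(a))
    R=np.array([[np.cos(a),-np.sin(a)],[np.sin(a),np.cos(a)]])
    q=(P[...,:2]-ctr)@R
    for nm,b in(("handle",np.array([0,.04])),("hasp pivot",np.array([.045,-.075]))):print(nm,ctr+R@b)
    hb=m&(P[...,2]>.10)
    for nm,mm in(("bar",hb&(q[...,1]>-.02)),("post",hb&(q[...,1]<-.04))):
        x=q[mm]; 
        if len(x)<4: print(nm,len(x));continue
        r_=cv2.minAreaRect(x.astype(np.float32));e=cv2.fitLine(x.astype(np.float32),2,0,.01,.01).ravel()
        print(nm,len(x),"boxframe",x.mean(0),r_,"line deg",np.rad2deg(np.arctan2(e[1],e[0])),"world",P[mm].mean(0),P[mm][:,2].max())
print("pix: axis",ray(T,386,259,.086),"pivot",ray(T,453,247,.077),"post",ray(T,454,280,.117),"eye",ray(T,449,294,.077))
print("dimmer",ray(T,216,257,.084))
E
```

```text
top rect ((0.48455381393432617, -0.18548333644866943), (0.2000458538532257, 0.12972663342952728), 80.00491333007812) z med 0.07084656011917143
yaw -9.995086669921875
handle [ 0.49149636 -0.14609043]
hasp pivot [ 0.51585355 -0.2671554 ]
bar 417 boxframe [-0.00037771  0.04105254] ((1.9568949937820435e-05, 0.04004179686307907), (0.06971731036901474, 0.016824595630168915), 0.4547959864139557) line deg 0.9411582 world [ 0.49130707 -0.14498831  0.11866409] 0.12488057536881926
post 68 boxframe [-0.01680871 -0.0795547 ] ((-0.016167713329195976, -0.0806448757648468), (0.012196515686810017, 0.013446562923491001), 12.512622833251953) line deg -76.7692 world [ 0.45419241 -0.26091322  0.11490452] 0.12188762192718298
scene rect ((0.4858701825141907, -0.18505588173866272), (0.20015406608581543, 0.12880025804042816), 79.7728271484375) z med 0.07162936349281755
yaw -10.2271728515625
handle [ 0.49297224 -0.14569142]
hasp pivot [ 0.51683884 -0.26685406]
bar 728 boxframe [0.0045802  0.03847331] ((-0.0009282641112804413, 0.039905648678541183), (0.07136854529380798, 0.016618743538856506), 1.1687666177749634) line deg 1.9197001 world [ 0.4972086  -0.14800708  0.11757455] 0.12482839428851931
post 173 boxframe [-0.01524563 -0.08114072] ((-0.0172810610383749, -0.08116309344768524), (0.013342779129743576, 0.014072030782699585), 62.87912368774414) line deg -79.26945 world [ 0.45646013 -0.26220052  0.11275504] 0.12022412076224516
pix: axis [ 0.48789854 -0.14699781  0.086     ] pivot [ 0.51311448 -0.26890603  0.077     ] post [ 0.45377803 -0.2610561   0.117     ] eye [ 0.42847616 -0.26269431  0.077     ]
dimmer [0.48333096 0.15542016 0.084     ]
```

Both cameras agree. The axis is at about (0.492,-0.146), the yaw is about -10°, the handle is at about 0.02 rad and the hasp at about 0.1 rad. I'll move there high up, well above the dimmer.

```bash
cat >> h.py <<'E'
from scipy.spatial.transform import Rotation as Ro
def go(x,y,z,yaw_y):
    from workcell import telemetry
    s=telemetry.get_state();M=Ro.from_rotvec(s["eef_rot"]).as_matrix()
    yd=np.deg2rad(yaw_y); Y=np.array([np.cos(yd),np.sin(yd),0]);Z=np.array([0,0,-1]);G=np.stack([np.cross(Y,Z),Y,Z],1)
    print("t",s["time_s"],"pos",s["tcp_pos"].round(4),"yawy",np.rad2deg(np.arctan2(M[1,1],M[0,1])).round(2),"F",s["contact_force"].round(1),"op",round(s["opening"],3))
    print("d tool",(M.T@([x,y,z]-s["tcp_pos"])).round(4),"rot",Ro.from_matrix(M.T@G).as_rotvec().round(4))
E
python3 -m crank '[{"dx":-0.042,"dy":-0.036},{"dx":-0.042,"dy":-0.036},{"dx":-0.042,"dy":-0.036},{"dx":-0.042,"dy":-0.036},{"dx":-0.042,"dy":-0.036},{"dx":-0.042,"dy":-0.036},{"dx":-0.042,"dy":-0.036},{"dx":-0.042,"dy":-0.036},{"dx":-0.042,"dy":-0.036},{"dx":-0.042,"dy":-0.036}]'; python3 -c "from h import *;go(.492,-.146,.2,81)"
```

```text
t 0.1 pos [0.2347 0.4694 0.2419] yawy 63.43 F [-0.7 -0.8 -0.4] op 1.002
d tool [-0.5054 -0.4352  0.0422] rot [-9.000e-04 -3.000e-04 -3.067e-01]invalid input
```

The call was refused, probably because every row needs all the keys.

```bash
python3 -m crank '[{"dx":-0.042,"dy":-0.036,"dz":0,"rx":0,"ry":0,"rz":0,"hand":0},{"dx":-0.042,"dy":-0.036,"dz":0,"rx":0,"ry":0,"rz":0,"hand":0},{"dx":-0.042,"dy":-0.036,"dz":0,"rx":0,"ry":0,"rz":0,"hand":0},{"dx":-0.042,"dy":-0.036,"dz":0,"rx":0,"ry":0,"rz":0,"hand":0},{"dx":-0.042,"dy":-0.036,"dz":0,"rx":0,"ry":0,"rz":0,"hand":0},{"dx":-0.042,"dy":-0.036,"dz":0,"rx":0,"ry":0,"rz":0,"hand":0},{"dx":-0.042,"dy":-0.036,"dz":0,"rx":0,"ry":0,"rz":0,"hand":0},{"dx":-0.042,"dy":-0.036,"dz":0,"rx":0,"ry":0,"rz":0,"hand":0},{"dx":-0.042,"dy":-0.036,"dz":0,"rx":0,"ry":0,"rz":0,"hand":0},{"dx":-0.042,"dy":-0.036,"dz":0,"rx":0,"ry":0,"rz":0,"hand":0}]'; python3 -c "from h import *;go(.492,-.146,.2,81)"
```

```text
time_s: 1.35
tcp_pos: [0.4538, -0.0536, 0.2406]
eef_rot: [-0.712, -3.059, 0.003]
contact_force: [1.3, 0.9, 0.0]
opening: 0.998
t 1.35 pos [ 0.4538 -0.0536  0.2406] yawy 63.79 F [1.3 0.9 0. ] op 0.998
d tool [-0.0751 -0.066   0.0407] rot [-0.0018 -0.0008 -0.3004]
```

```bash
python3 -m crank '[{"dx":-0.038,"dy":-0.033,"dz":0.01,"rx":0,"ry":0,"rz":0,"hand":0},{"dx":-0.038,"dy":-0.033,"dz":0.01,"rx":0,"ry":0,"rz":0,"hand":0},{"dx":0,"dy":0,"dz":0.01,"rx":0,"ry":0,"rz":-0.15,"hand":0},{"dx":0,"dy":0,"dz":0.01,"rx":0,"ry":0,"rz":-0.15,"hand":0},{"dx":0,"dy":0,"dz":0,"rx":0,"ry":0,"rz":0,"hand":0}]'; python3 -c "
from h import *;go(.492,-.146,.103,81)
from workcell import camera,telemetry
s=telemetry.get_state();c=camera('wrist');cv2.imwrite('pics/w1.png',c['color'][:,:,::-1]);print(c['hand_eye'].round(3))"
```

```text
time_s: 1.98
tcp_pos: [0.494, -0.154, 0.1976]
eef_rot: [-0.245, -3.128, 0.001]
contact_force: [-0.7, 0.1, -0.3]
opening: 0.999
t 1.975 pos [ 0.494  -0.154   0.1976] yawy 81.05 F [-0.7  0.1 -0.3] op 0.999
d tool [0.0028 0.0077 0.0946] rot [-0.001  -0.0037  0.0008]
[[-0.    -0.965 -0.262  0.066]
 [ 1.    -0.    -0.    -0.001]
 [ 0.    -0.262  0.965 -0.133]
 [ 0.     0.     0.     1.   ]]
```

View pics/w1.png

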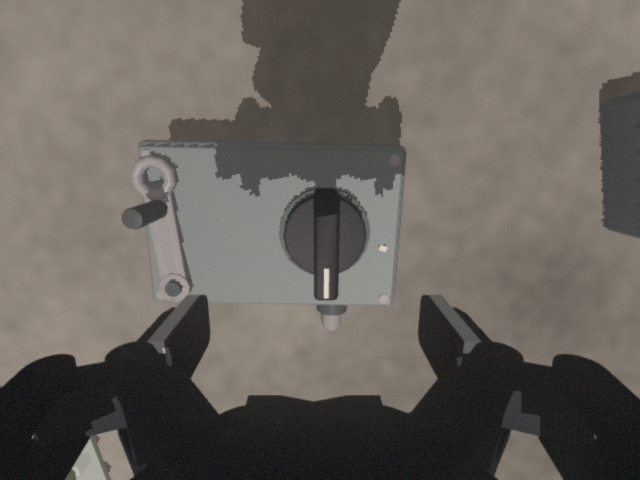

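The wrist view shows the bar upright at column 325, between the open fingers and parallel to the pads. The fingers are clear of the hasp post at (145,213). I'll descend and grip.

```bash
python3 -m crank '[{"dx":0.003,"dy":0.008,"dz":0.03,"rx":0,"ry":0,"rz":0,"hand":0},{"dx":0,"dy":0,"dz":0.03,"rx":0,"ry":0,"rz":0,"hand":0},{"dx":0,"dy":0,"dz":0.025,"rx":0,"ry":0,"rz":0,"hand":0},{"dx":0,"dy":0,"dz":0.008,"rx":0,"ry":0,"rz":0,"hand":0},{"dx":0,"dy":0,"dz":0,"rx":0,"ry":0,"rz":0,"hand":0}]' 40;  python3 -c "from h import *;go(.492,-.146,.103,81)"
```

```text
time_s: 2.65
tcp_pos: [0.4937, -0.1451, 0.1059]
eef_rot: [0.27, 3.129, -0.004]
contact_force: [0.9, 0.4, 0.9]
opening: 0.999
t 2.65 pos [ 0.4937 -0.1451  0.1059] yawy 80.12 F [0.9 0.4 0.9] op 0.999
d tool [ 0.0015 -0.0011  0.0029] rot [-0.0024  0.0014 -0.0153]
```

```bash
python3 -m crank '[{"dx":0.001,"dy":-0.001,"dz":0.002,"rx":0,"ry":0,"rz":-0.015,"hand":0.5},{"dx":0,"dy":0,"dz":0,"rx":0,"ry":0,"rz":0,"hand":1},{"dx":0,"dy":0,"dz":0,"rx":0,"ry":0,"rz":0,"hand":1},{"dx":0,"dy":0,"dz":0,"rx":0,"ry":0,"rz":0,"hand":1},{"dx":0,"dy":0,"dz":0,"rx":0,"ry":0,"rz":0,"hand":1},{"dx":0,"dy":0,"dz":0,"rx":0,"ry":0,"rz":0,"hand":1}]' 40;  python3 -c "from h import *;go(.492,-.146,.103,81)"
```

```text
time_s: 3.4
tcp_pos: [0.4937, -0.1462, 0.1062]
eef_rot: [0.247, 3.127, -0.005]
contact_force: [0.8, -0.2, 0.0]
opening: 0.184
t 3.4 pos [ 0.4937 -0.1462  0.1062] yawy 80.98 F [ 0.8 -0.2  0. ] op 0.184
d tool [ 0.0017 -0.0001  0.0032] rot [-0.0026  0.005  -0.0004]
```

Gripped: the opening is 15.6 mm, which matches the bar. Now I'll turn it counter-clockwise.

```bash
python3 -m crank '[{"dx":0.001,"dy":0,"dz":0,"rx":0,"ry":0,"rz":-0.15,"hand":1},{"dx":0,"dy":0,"dz":0,"rx":0,"ry":0,"rz":-0.15,"hand":1},{"dx":0,"dy":0,"dz":0,"rx":0,"ry":0,"rz":-0.15,"hand":1},{"dx":0,"dy":0,"dz":0,"rx":0,"ry":0,"rz":-0.15,"hand":1},{"dx":0,"dy":0,"dz":0,"rx":0,"ry":0,"rz":-0.15,"hand":1},{"dx":0,"dy":0,"dz":0,"rx":0,"ry":0,"rz":-0.15,"hand":1}]';  python3 -c "from h import *;go(.492,-.146,.106,155)"
```

```text
time_s: 4.15
tcp_pos: [0.493, -0.1438, 0.1062]
eef_rot: [-1.178, 2.906, -0.001]
contact_force: [-1.7, 2.0, 3.2]
opening: 0.178
t 4.15 pos [ 0.493  -0.1438  0.1062] yawy 134.14 F [-1.7  2.   3.2] op 0.178
d tool [ 0.0022 -0.0009  0.0002] rot [-0.0036  0.005  -0.3641]
```

```bash
python3 -m crank '[{"dx":0.001,"dy":-0.001,"dz":0,"rx":0,"ry":0,"rz":-0.14,"hand":1},{"dx":0.001,"dy":0,"dz":0,"rx":0,"ry":0,"rz":-0.14,"hand":1},{"dx":0,"dy":0,"dz":0,"rx":0,"ry":0,"rz":-0.1,"hand":1},{"dx":0,"dy":0,"dz":0,"rx":0,"ry":0,"rz":-0.02,"hand":1},{"dx":0,"dy":0,"dz":0,"rx":0,"ry":0,"rz":0,"hand":1}]';  python3 -c "
from h import *;go(.492,-.146,.106,155)
from workcell import telemetry;print(telemetry.get_state()['moment'])"
```

```text
time_s: 4.78
tcp_pos: [0.4921, -0.143, 0.1063]
eef_rot: [-1.744, 2.6, 0.006]
contact_force: [0.1, 2.1, 0.3]
opening: 0.18
t 4.775 pos [ 0.4921 -0.143   0.1063] yawy 157.71 F [0.1 2.1 0.3] op 0.18
d tool [ 0.0028 -0.001   0.0003] rot [-0.0024  0.0108  0.0474]
[ 0.39831694  0.01331206 -1.2993482 ]
```

The moment is about 1.3 N·m, so the handle is hard on its off stop. I'll release and rise.

```bash
python3 -m crank '[{"dx":0,"dy":0,"dz":0,"rx":0,"ry":0,"rz":0.03,"hand":0.5},{"dx":0,"dy":0,"dz":0,"rx":0,"ry":0,"rz":0,"hand":0.3},{"dx":0,"dy":0,"dz":0,"rx":0,"ry":0,"rz":0,"hand":0.3},{"dx":0,"dy":0,"dz":0,"rx":0,"ry":0,"rz":0,"hand":0.3},{"dx":0,"dy":0,"dz":-0.04,"rx":0,"ry":0,"rz":0,"hand":0.3},{"dx":0,"dy":0,"dz":-0.05,"rx":0,"ry":0,"rz":0,"hand":0.3},{"dx":0,"dy":0,"dz":-0.02,"rx":0,"ry":0,"rz":0,"hand":0.3}]';  python3 - <<'E'
from h import *;go(.455,-.261,.2,81)
from workcell import camera
c=camera("top");cv2.imwrite("pics/top1.png",cv2.resize(c["color"][160:340,300:540,::-1],None,fx=3,fy=3))
E
```

```text
time_s: 5.65
tcp_pos: [0.4906, -0.144, 0.218]
eef_rot: [-1.702, 2.631, 0.009]
contact_force: [-0.3, -0.8, -1.2]
opening: 0.697
t 5.65 pos [ 0.4906 -0.144   0.218 ] yawy 155.79 F [-0.3 -0.8 -1.2] op 0.697
d tool [ 0.1215 -0.0155  0.0168] rot [0.0072 0.0078 1.3054]
```

View pics/top1.png

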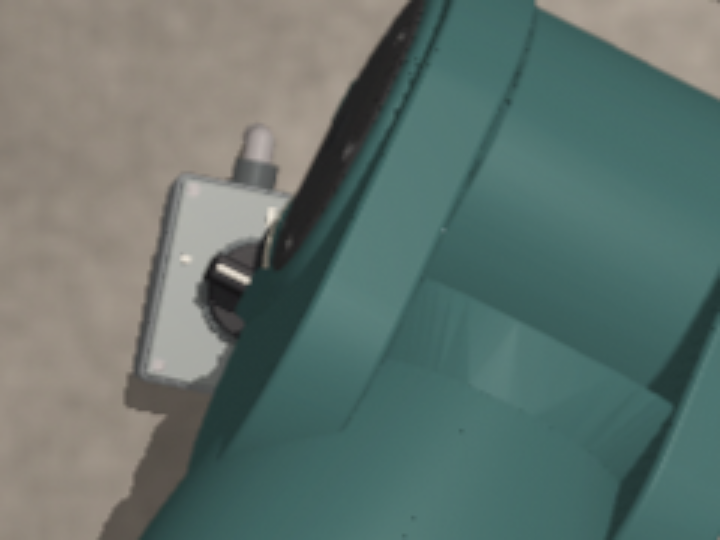

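The bar has visibly turned, with its white mark now at the upper left; the arm hides the rest. Next I'll go over the hasp post.

```bash
python3 -m crank '[{"dx":0.041,"dy":-0.005,"dz":0,"rx":0,"ry":0,"rz":0,"hand":0.3},{"dx":0.041,"dy":-0.005,"dz":0,"rx":0,"ry":0,"rz":0,"hand":0.3},{"dx":0.041,"dy":-0.005,"dz":0,"rx":0,"ry":0,"rz":0,"hand":0.3},{"dx":0,"dy":0,"dz":0,"rx":0,"ry":0,"rz":0.18,"hand":0.3},{"dx":0,"dy":0,"dz":0,"rx":0,"ry":0,"rz":0.18,"hand":0.3},{"dx":0,"dy":0,"dz":0,"rx":0,"ry":0,"rz":0.18,"hand":0.3},{"dx":0,"dy":0,"dz":0,"rx":0,"ry":0,"rz":0.18,"hand":0.3},{"dx":0,"dy":0,"dz":0,"rx":0,"ry":0,"rz":0.18,"hand":0.3},{"dx":0,"dy":0,"dz":0,"rx":0,"ry":0,"rz":0.18,"hand":0.3},{"dx":0,"dy":0,"dz":0,"rx":0,"ry":0,"rz":0.18,"hand":0.3}]';python3 -m crank '[{"dx":0,"dy":0,"dz":0,"rx":0,"ry":0,"rz":0.04,"hand":0.3},{"dx":0,"dy":0,"dz":0,"rx":0,"ry":0,"rz":0,"hand":0.3}]';  python3 - <<'E'
from h import *;go(.455,-.261,.2,84)
from workcell import camera
c=camera("wrist");cv2.imwrite("pics/w2.png",c["color"][:,:,::-1])
E
```

```text
time_s: 6.95
tcp_pos: [0.4525, -0.2663, 0.2143]
eef_rot: [0.235, 3.131, 0.016]
contact_force: [-0.6, 0.1, -0.7]
opening: 0.699
time_s: 7.2
tcp_pos: [0.4523, -0.2661, 0.2134]
eef_rot: [0.302, 3.126, 0.017]
contact_force: [0.1, -0.4, 0.5]
opening: 0.698
t 7.2 pos [ 0.4523 -0.2661  0.2134] yawy 78.95 F [ 0.1 -0.4  0.5] op 0.698
d tool [-0.0017  0.0054  0.0134] rot [ 0.0108  0.0005 -0.0882]
```

View pics/w2.png

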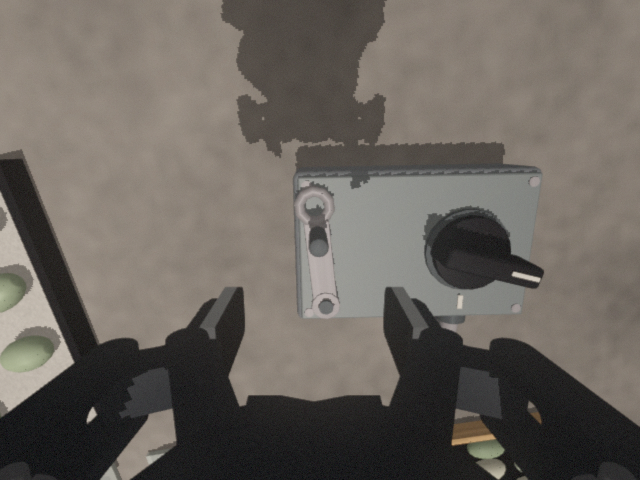

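In the wrist view the handle bar sits at its off angle, with its mark at (525,277). The hasp is still tucked in, and its post at (318,238) lies between the fingers. I'll descend and grip the post lightly.

```bash
python3 -m crank '[{"dx":-0.002,"dy":0.005,"dz":0.04,"rx":0.01,"ry":0,"rz":-0.08,"hand":0.3},{"dx":0,"dy":0,"dz":0.04,"rx":0,"ry":0,"rz":0,"hand":0.3},{"dx":0,"dy":0,"dz":0.025,"rx":0,"ry":0,"rz":0,"hand":0.3},{"dx":0,"dy":0,"dz":0.004,"rx":0,"ry":0,"rz":0,"hand":0.3},{"dx":0,"dy":0,"dz":0,"rx":0,"ry":0,"rz":0,"hand":1},{"dx":0,"dy":0,"dz":0,"rx":0,"ry":0,"rz":0,"hand":1},{"dx":0,"dy":0,"dz":0,"rx":0,"ry":0,"rz":0,"hand":1},{"dx":0,"dy":0,"dz":0,"rx":0,"ry":0,"rz":0,"hand":1}]' 25;  python3 -c "from h import *;go(.455,-.261,.104,84)"
```

```text
time_s: 8.25
tcp_pos: [0.4565, -0.2619, 0.1037]
eef_rot: [0.163, 3.134, -0.003]
contact_force: [2.1, -1.0, -12.0]
opening: 0.148
t 8.25 pos [ 0.4565 -0.2619  0.1037] yawy 84.05 F [  2.1  -1.  -12. ] op 0.148
d tool [ 0.0016  0.0008 -0.0003] rot [-0.0018  0.0039  0.0009]
```

```bash
python3 -m crank '[{"dx":-0.0007,"dy":-0.0093,"dz":0,"rx":0,"ry":0,"rz":-0.15,"hand":1},{"dx":-0.0007,"dy":-0.0093,"dz":0,"rx":0,"ry":0,"rz":-0.15,"hand":1},{"dx":-0.0007,"dy":-0.0093,"dz":0,"rx":0,"ry":0,"rz":-0.15,"hand":1},{"dx":-0.0007,"dy":-0.0093,"dz":0,"rx":0,"ry":0,"rz":-0.15,"hand":1}]';  python3 -c "
from h import *;go(.505,-.328,.104,170)
from workcell import telemetry
p=telemetry.get_state()['tcp_pos'][:2]-[.516,-.267];print(np.hypot(*p),np.rad2deg(np.arctan2(p[1],p[0]))%360)"
```

```text
time_s: 8.75
tcp_pos: [0.4646, -0.297, 0.1036]
eef_rot: [-0.799, 3.033, 0.0]
contact_force: [4.1, 4.7, -4.9]
opening: 0.149
t 8.75 pos [ 0.4646 -0.297   0.1036] yawy 119.54 F [ 4.1  4.7 -4.9] op 0.149
d tool [-0.0199 -0.0469 -0.0002] rot [-0.0035  0.0044 -0.8807]
0.05952091413345462 210.21189083945418
```

This tracks the arc well: the hasp is at about 40° with modest force. I'll continue.

```bash
python3 -m crank '[{"dx":-0.0005,"dy":-0.0095,"dz":0,"rx":0,"ry":0,"rz":-0.15,"hand":1},{"dx":-0.0005,"dy":-0.0095,"dz":0,"rx":0,"ry":0,"rz":-0.15,"hand":1},{"dx":-0.0005,"dy":-0.0095,"dz":0,"rx":0,"ry":0,"rz":-0.15,"hand":1},{"dx":-0.0005,"dy":-0.0095,"dz":0,"rx":0,"ry":0,"rz":-0.15,"hand":1}]';  python3 -c "
from h import *;go(.505,-.328,.104,170)
from workcell import telemetry
p=telemetry.get_state()['tcp_pos'][:2]-[.516,-.267];print(np.hypot(*p),np.rad2deg(np.arctan2(p[1],p[0]))%360)"
```

```text
time_s: 9.25
tcp_pos: [0.4921, -0.321, 0.1035]
eef_rot: [-1.687, 2.639, 0.006]
contact_force: [-0.1, 6.2, -0.6]
opening: 0.152
t 9.25 pos [ 0.4921 -0.321   0.1035] yawy 155.18 F [-0.1  6.2 -0.6] op 0.152
d tool [ 0.001  -0.0147 -0.0004] rot [-0.0031  0.0094 -0.2587]
0.0590312976693139 246.1047841093918
```

```bash
python3 -m crank '[{"dx":0,"dy":-0.008,"dz":0,"rx":0,"ry":0,"rz":-0.13,"hand":1},{"dx":0,"dy":-0.008,"dz":0,"rx":0,"ry":0,"rz":-0.13,"hand":1},{"dx":0,"dy":-0.003,"dz":0,"rx":0,"ry":0,"rz":0,"hand":1},{"dx":0,"dy":0,"dz":0,"rx":0,"ry":0,"rz":0,"hand":1}]';  python3 -c "
from h import *;go(.505,-.328,.104,170)
from workcell import telemetry
p=telemetry.get_state()['tcp_pos'][:2]-[.516,-.267];print(np.hypot(*p),np.rad2deg(np.arctan2(p[1],p[0]))%360)"
```

```text
time_s: 9.75
tcp_pos: [0.5048, -0.3244, 0.1036]
eef_rot: [-2.032, 2.392, 0.022]
contact_force: [1.5, -0.1, -2.7]
opening: 0.149
t 9.75 pos [ 0.5048 -0.3244  0.1036] yawy 170.7 F [ 1.5 -0.1 -2.7] op 0.149
d tool [ 0.0035 -0.0008 -0.0005] rot [0.0085 0.0114 0.0122]
0.05847783188159227 258.9166993549436
```

The hasp is at about 1.55 rad. I'll nudge it onto the stop, release and rise.

```bash
python3 -m crank '[{"dx":0,"dy":-0.003,"dz":0,"rx":0,"ry":0,"rz":0,"hand":1},{"dx":0,"dy":0,"dz":0,"rx":0,"ry":0,"rz":0,"hand":1},{"dx":0,"dy":0,"dz":0,"rx":0,"ry":0,"rz":0,"hand":0.3},{"dx":0,"dy":0,"dz":0,"rx":0,"ry":0,"rz":0,"hand":0.3},{"dx":0,"dy":0,"dz":0,"rx":0,"ry":0,"rz":0,"hand":0.3},{"dx":0,"dy":0,"dz":0,"rx":0,"ry":0,"rz":0,"hand":0.3},{"dx":0,"dy":0,"dz":-0.05,"rx":0,"ry":0,"rz":0,"hand":0.3},{"dx":0,"dy":0,"dz":-0.05,"rx":0,"ry":0,"rz":0,"hand":0.3},{"dx":0,"dy":0,"dz":-0.04,"rx":0,"ry":0,"rz":0,"hand":0.3},{"dx":0,"dy":0,"dz":0,"rx":0,"ry":0,"rz":0,"hand":0.3}]';python3 - <<'E'
from h import *;go(.505,-.328,.24,170)
from workcell import camera
c=camera("scene");cv2.imwrite("pics/s1.png",cv2.resize(c["color"][200:420,60:340,::-1],None,fx=2.7,fy=2.7))
P=cloud(c);yaw=np.deg2rad(-10.1);R=np.array([[np.cos(yaw),-np.sin(yaw)],[np.sin(yaw),np.cos(yaw)]])
q=(P[...,:2]-[.4852,-.1853])@R
hb=(c["depth"]>0)&(P[...,2]>.1)&(P[...,2]<.125)
bar=hb&(np.hypot(q[...,0],q[...,1]-.04)<.045);x=q[bar].astype(np.float32)
k=cv2.minAreaRect(x);print("bar",len(x),k, k[2] if k[1][0]>k[1][1] else k[2]-90)
post=hb&(np.hypot(q[...,0]-.045,q[...,1]+.075)<.08)&(q[...,1]<-.09);x=q[post];print("post",len(x),x.mean(0) if len(x) else None)
if len(x):
    d=x.mean(0)-[.045,-.075];print("hasp rad",np.arctan2(-d[1],-d[0]),np.hypot(*d))
E
```

```text
time_s: 11.0
tcp_pos: [0.5073, -0.3263, 0.248]
eef_rot: [-2.033, 2.395, 0.026]
contact_force: [-0.1, 0.3, -0.4]
opening: 0.695
t 11.0 pos [ 0.5073 -0.3263  0.248 ] yawy 170.66 F [-0.1  0.3 -0.4] op 0.695
d tool [0.0021 0.0019 0.008 ] rot [0.0127 0.0108 0.0115]
bar 1009 ((-0.00039244620711542666, 0.03996765613555908), (0.06995759904384613, 0.018352847546339035), 75.40375518798828) 75.40375518798828
post 198 [ 0.04675397 -0.13608374]
hasp rad 1.5995025837600407 0.06110891332009201
```

View pics/s1.png

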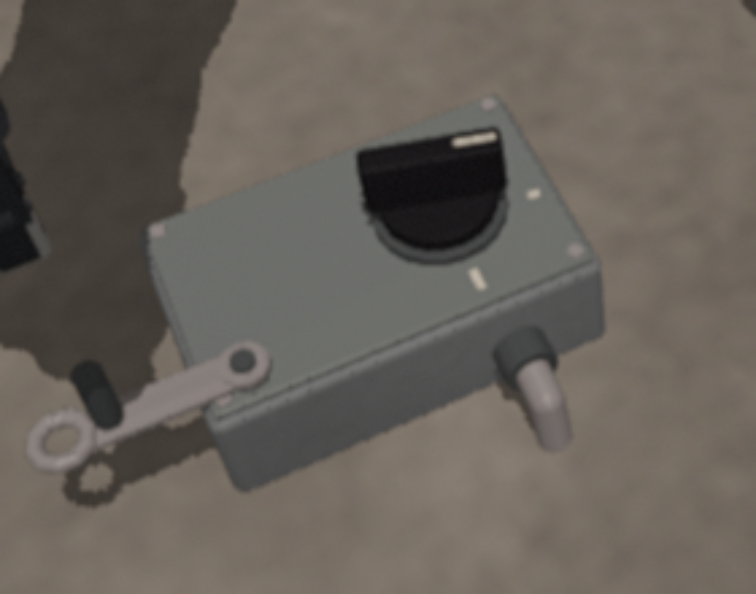

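The scene crop shows the bar at 75.4° (1.316 rad), with its mark at (475,139). The hasp sticks straight out past the box edge, with its eye at (60,440), at about 1.57 to 1.6 rad. The gripper is clear and reads no force, so I'll hand in.

```bash
python3 -c "
from workcell import r
print(r.close_job())"
```

```text
the job is handed in; nothing more can be done
None
```

I turned the isolator handle to its off stop, then swung the hasp fully out past the box edge. I gripped each part by its bar or post, then released it and raised the gripper clear. The job was handed in at about 11 s.

The last scene-camera checks were:
- **Handle:** about 1.316 rad against the 1.31 stop.
- **Hasp:** about 1.60 rad against the 1.571 stop. The excess is within measurement error, and the arm's own position put it at about 1.55 rad just before the final nudge.
- **Gripper:** about 0.25 m up, with no contact force beyond noise.
- **Dimmer:** the arm crossed above it well clear and did not go near it otherwise.

No check failed. One early move command was refused because its rows were incomplete, and nothing moved. The final top view was not used because the arm blocks it.

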